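# Lay out two weldments for tacking

### The arm

A 6-joint arm with a two-finger parallel gripper is mounted at the origin on the work surface. World frame = base frame: x ahead of the robot, y to its left, z up, the work surface at z = 0. Lengths are in m, angles in rad, forces in N, time in s.
With the tool pointing down it reaches from about 0.375 to 0.925 m from the base axis. Payload 5.7 kg.
Tool frame: the origin (TCP) lies midway between the tips of the shut fingers; the grasp point (between the pads) lies 19 mm behind it; z points along the fingers, y is the line along which they close (so a half turn about z gives the same grasp; the last joint's range is limited). The gripper opens to 88 mm and grips with 3 to 60 N. Pads are 20 mm wide; open, the fingers measure 115 mm over their backs; the gripper's body (75 mm by 178 mm) begins 61 mm behind the grasp point.
Start: joints at [-0.115, 0.359, 1.51, -0, 1.272, -0.115], TCP at [0.6, -0, 0.223] pointing down, gripper open.
Joint ranges: [-2.97, 2.97], [-1.01, 2.36], [0.21, 2.38], [-0.96, 4.11], [0.2, 2.71], [-2.98, 2.98]. Speed limits (rad/s): [2.39, 2.39, 3.14, 3.14, 3.14, 3.14].

### API

Orientations are given as a unit quaternion [x, y, z, w].
In Python, from bench import move_ptp, servo_line, goto_joints, move_gripper, sleep, inverse_kinematics, capture, PlanningError, close_job, spot_in, silhouettes, current_clock, current_joint_pos, current_qvel, current_joint_torque, current_position, current_orientation, current_force, current_torque, current_finger_gap, current_grip_force gives the robot as it stands. Calls block until the motion is done:
- move_ptp(position, orientation): joint-space move of the TCP to a pose.
- servo_line(position, orientation=None, rate=0.15, contact_N=None): straight line of the TCP; orientation=None keeps the orientation; rate is the mean speed in m/s. With contact_N (N) it stops when the force on the tool has changed by that much, and returns True; else False.
- goto_joints(angles): joint-space move.
- move_gripper(opening): finger opening in m; the grip force is fixed at half the most; returns when the fingers have stopped.
- sleep(seconds).
- inverse_kinematics(position, orientation): joint angles nearest the present ones, or None.
- capture(name): name is "scene" or "side" or "wrist"; returns a dict with "image" (384x512x3 uint8, blue, green, red), "range_z" (384x512 float32, m along the optical axis (not along the pixel's ray), 0 where there is no reading), "intrinsics" (3x3 intrinsics, pixels), "k1" (the pictures are not rectified: a ray, as slopes to the right and down, at radius r is drawn at 1 + k1 r^2 times it, then the intrinsics apply), "R" (3x3) and "t" (3): a world point X has camera coordinates R X + t. Camera axes: x right, y down, z forward; pixel columns grow to the right and rows downward; lengths in m; the calibration is good to about 2 mm. A picture is of the moment at which its call begins.
A pose or a line that the arm cannot do raises PlanningError and nothing moves.
- close_job(): hands the job in; it is judged then, once.
Trained networks look in the newest picture that a camera, given by its name, has taken for a name from the list of things; names that differ only in an ending like _2 or _b are one class to them, and where a whole thing is asked for, a point or a joint stands for the part that bears it (a point fixed in the world has none). Each returns a list of dicts, best first, with "conf" (0 to 1); they miss things now and then, are a little off and sometimes report something else, mostly with a low value. They report only what shows in the picture. A call takes as long as a camera call. They do not tell look-alikes from the thing itself.
- spot_in(camera, query): "xy" ([column, row] in pixels, amid what is visible of it).
- silhouettes(camera, query): "region" (384x512 bool, what is visible of it) and "xy" ([column, row] in pixels, amid what is visible of it).
Readings, each from a call of its own:
- current_clock(): time.
- current_joint_pos(): joint angles.
- current_qvel(): joint speeds.
- current_joint_torque(): joint torques, N m.
- current_position(): TCP position.
- current_orientation(): TCP orientation.
- current_force(): force on the tool from outside, world axes, zero at the start.
- current_torque(): the same for the moment, N m.
- current_finger_gap(): finger opening in m.
- current_grip_force(): force on a finger pad.
Only numpy, scipy, OpenCV 4.12 (cv2) and the standard library are available. Lean on these libraries where they do the work, as an engineer would, in place of code of your own. Each camera call takes 0.05 s, during which the arm holds its last target. There are 200 camera calls.

### The job

Lay out the two weldments for tacking: on the long plate, stand the square tube upright midway between the round boss and the square block, its sides square with the plate, put the hex nut flat on the plate in line and midway between the tube and the round boss, and lay the flat ring centred on top of the tube. Lay the flat bar across the tops of the two uprights on the small plate, lengthwise from one upright to the other and centred so that it overhangs both equally. Leave the round pipe offcut where it stands.

Things in the scene. Friction and masses are not known exactly. Their poses are not given: they have to be found in the camera images.
- tube: Loose square steel tube stub, standing upright with its bore vertical: 40 x 40 mm outside, 60 mm tall, wall 4 mm, about 0.27 kg. Origin at the centre of its underside; z up along the bore, x and y square to its faces.
- nut: Loose big steel hex nut lying flat, 36 mm across flats, 41.6 mm across corners, 22 mm tall, with a central hole of about 23 mm. Origin at the centre of its underside; z up along its axis; its own x axis is normal to one pair of flats (the other flats follow every 60 degrees).
- ring: Loose flat steel ring lying flat: 62 mm outside diameter, 26 mm hole, 12 mm thick, about 0.24 kg. Origin at the centre of its underside; z up along its axis.
- bar: Loose solid steel flat bar lying flat: 130 mm long (its x), 30 mm wide (its y), 12 mm thick (z up), about 0.37 kg. Origin at the centre of its underside.
- base: The long plate: mill-scale steel plate 280 x 110 x 10 mm, fixed to the table. Origin at the centre of its underside; x along its length, y across, z up, upper face at z = 10 mm. The round boss stands on its long middle line 118 mm from the centre towards one end and the square block 118 mm towards the other; which end is which varies.
- boss: Round steel boss, 36 mm diameter, 25 mm tall, tacked on the long plate near one end. Origin at the centre of its underside, which is the plate's upper face.
- block: Square steel block, 36 x 36 mm, 25 mm tall, tacked on the long plate near the other end. Origin at the centre of its underside, which is the plate's upper face.
- trestle: The small plate with two uprights, one fixed piece: mill-scale plate 150 x 90 x 10 mm; across it stand two parallel flat bright-steel uprights, each 12 mm thick (x), 50 mm wide (y), their centres 42 mm either side of the middle along x, their tops 55 mm above the plate's underside. Origin at the centre of the underside; x from one upright to the other, z up.
- pipe: Loose round pipe offcut standing on end, 48 mm outside diameter, 40 mm bore, 55 mm tall: not part of the job, leave it. Origin at the centre of its underside.
There are look-alikes about, which are no part of the job. What is shaped like the ring but purple or turquoise is not meant.

How it is judged:
At the end, for the whole second after the job is handed in: Tube upright at mid plate within 12 mm, square within 10 deg; nut flat on the plate, 44-74 mm from tube and boss centres, within 14 mm of the midline; ring flat on the tube within 12 mm; bar flat on both uprights, centred within 14 mm, within 10 deg; all released, at rest (horizontal distance between tube and base below 0.012 m and z of tube in the frame of base between 0.006 and 0.014 m and angle between each of tube, nut, ring, bar's own z axis and vertical below 0.1 rad and (angle between the x axis of tube and the x axis of base, either way round below 0.17 rad or angle between the x axis of tube and the y axis of base, either way round below 0.17 rad) and horizontal distance between nut and boss between 0.044 and 0.074 m and horizontal distance between nut and tube between 0.044 and 0.074 m and y of nut in the frame of base between -0.014 and 0.014 m and z of nut in the frame of base between 0.006 and 0.014 m and horizontal distance between ring and tube below 0.012 m and z of ring in the frame of tube between 0.056 and 0.064 m and horizontal distance between bar and trestle below 0.014 m and z of bar in the frame of trestle between 0.051 and 0.059 m and angle between the x axis of bar and the x axis of trestle, either way round below 0.17 rad and linear speed of each of tube, nut, ring, bar below 0.02 m/s); the robot touches nothing.
It fails at once if the round pipe offcut is pushed more than 30 mm away or knocked over (distance of pipe from where it was at the start of the episode above 0.03 m or angle between pipe's own z axis and vertical above 0.5 rad).
It also fails if it takes over 96 s, if anything falls off the work surface, if the arm or the gripper's body presses on something with over 40 N, if the wrist force passes 120 N, or if a joint passes its speed limit or range.

## Working session

There is one attempt and no reset: what is moved stays moved. The work goes in short steps, each a Python script; the robot and the scene stay as the last script left them, time stands still between calls to the robot, and variables do not carry over. Pictures are saved under pics/ and viewed, at most 14 in all, crops included, and the job is handed in when it is done.

```bash
ls; mkdir -p pics
cat > h.py <<'E'
import numpy as np, cv2
from bench import *
def cloud(c):
    z=c["range_z"]; K=c["intrinsics"]; k1=c["k1"]
    v,u=np.mgrid[0:z.shape[0],0:z.shape[1]]
    d=np.array([k1,0,0,0],float)
    p=cv2.undistortPoints(np.stack([u.ravel(),v.ravel()],1).astype(np.float64)[:,None],np.array(K,float),d)[:,0]
    P=np.c_[p,np.ones(len(p))]*z.ravel()[:,None]
    W=(P-np.array(c["t"]))@np.array(c["R"])
    W[z.ravel()<=0]=np.nan
    return W.reshape(z.shape+(3,))
def q(yaw):  # tool down, tool y axis direction at angle yaw+90 ; tool x at yaw
    from scipy.spatial.transform import Rotation as R
    return (R.from_euler('z',yaw)*R.from_euler('x',np.pi)).as_quat()
E
python3 - <<'E'
from h import *
for n in("scene","side"):
    c=capture(n); cv2.imwrite(f"pics/{n}0.png",c["image"]); W=cloud(c); np.save(n+"W.npy",W); np.save(n+"I.npy",c["image"])
    print(n,"cam at",-np.array(c["R"]).T@np.array(c["t"]))
    for o in "tube nut ring bar base boss block trestle pipe".split():
        for s in silhouettes(n,o)[:4]:
            if s["conf"]<.2: continue
            p=W[s["region"]]; p=p[~np.isnan(p[:,0])]
            if len(p)<5: continue
            zt=np.percentile(p[:,2],95); t=p[p[:,2]>zt-.006]
            r=cv2.minAreaRect((t[:,:2]*1000).astype(np.float32))
            print(o,round(s["conf"],2),np.round(s["xy"]),len(p),"ztop",round(zt,3),"rect",np.round(r[0]),np.round(r[1]),round(r[2],1))
print(current_orientation(),q(0),current_clock())
E
```

```text
pics
scene cam at [1.13288526 0.14348306 0.71891274]
tube 0.94 [135. 172.] 377 ztop 0.059 rect [ 423. -317.] [44. 40.] 22.8
tube 0.73 [235. 188.] 161 ztop 0.022 rect [424. -11.] [36. 37.] 70.7
nut 0.45 [237. 191.] 166 ztop 0.022 rect [423. -11.] [36. 39.] 70.7
nut 0.22 [248. 243.] 204 ztop 0.036 rect [623.  57.] [34. 32.] 8.9
ring 0.89 [216. 220.] 341 ztop 0.013 rect [557. -36.] [61. 58.] 11.6
ring 0.75 [377. 176.] 256 ztop 0.013 rect [278. 396.] [60. 59.] 39.8
ring 0.69 [357. 200.] 354 ztop 0.054 rect [423. 324.] [43. 45.] 52.8
ring 0.57 [265. 175.] 238 ztop 0.013 rect [351.  53.] [58. 61.] 67.1
bar 0.76 [186. 186.] 430 ztop 0.013 rect [ 441. -167.] [131.  33.] 76.6
base 0.79 [298. 259.] 4201 ztop 0.011 rect [635. 173.] [279. 113.] 83.2
boss 0.58 [249. 240.] 161 ztop 0.036 rect [623.  57.] [34. 27.] 8.8
block 0.82 [345. 266.] 312 ztop 0.036 rect [649. 290.] [36. 38.] 83.0
trestle 0.69 [152. 235.] 1873 ztop 0.054 rect [ 626. -201.] [50. 96.] 7.5
pipe 0.97 [359. 200.] 420 ztop 0.055 rect [423. 323.] [46. 46.] 34.1
pipe 0.54 [238. 187.] 146 ztop 0.022 rect [425. -13.] [38. 35.] 10.7
pi
[... 592 characters left out ...]
 61.] 67.1
bar 0.8 [309. 254.] 535 ztop 0.016 rect [ 440. -173.] [131.  32.] 76.0
bar 0.28 [277. 159.] 1885 ztop 0.014 rect [634. 169.] [288. 115.] 83.4
base 0.65 [276. 157.] 1998 ztop 0.014 rect [634. 169.] [288. 115.] 83.4
boss 0.59 [300. 175.] 164 ztop 0.039 rect [621.  53.] [33. 37.] 30.1
block 0.74 [252. 134.] 151 ztop 0.039 rect [647. 288.] [38. 38.] 87.6
block 0.36 [267. 223.] 173 ztop 0.025 rect [422. -17.] [44. 33.] 48.2
trestle 0.94 [368. 224.] 1551 ztop 0.055 rect [ 626. -206.] [56. 96.] 8.6
pipe 0.86 [191. 158.] 369 ztop 0.056 rect [421. 320.] [48. 47.] 79.7
[ 7.07093845e-01  7.07119715e-01 -4.32201847e-05 -3.86501281e-05] [1.000000e+00 0.000000e+00 0.000000e+00 6.123234e-17] 1.0
```

```bash
python3 -c "
import cv2,numpy as np
a=cv2.imread('pics/scene0.png');cv2.imwrite('pics/s2.png',cv2.resize(a,(768,576)))
I=np.load('sideI.npy');J=np.load('sceneI.npy')
for im,l in((I,[(141,175),(229,222),(166,180),(300,206)]),(J,[(216,220),(377,176),(265,175)])):
  for x,y in l: print((x,y),np.median(im[y-8:y+9,x-8:x+9].reshape(-1,3),0))
"
```

```text
(141, 175) [200.  99. 178.]
(229, 222) [148. 160.  66.]
(166, 180) [204. 222.  98.]
(300, 206) [124. 134.  57.]
(216, 220) [148. 160.  19.]
(377, 176) [161.  96. 153.]
(265, 175) [149. 160.  21.]
```

View pics/s2.png

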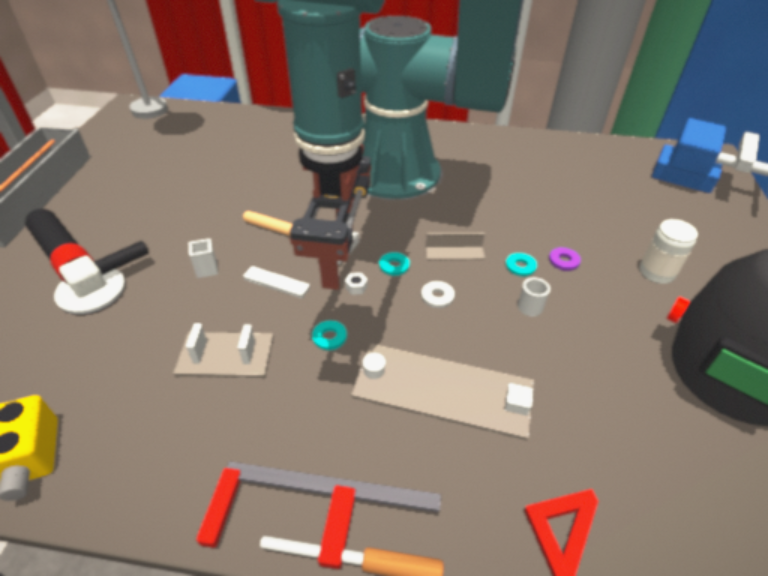

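View pics/side0.png

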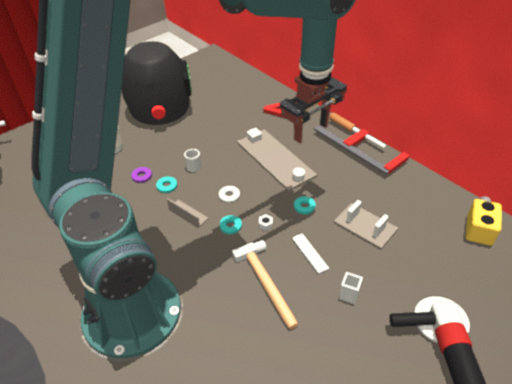

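The scene shows the true ring as the bright steel one at scene px (291,195), side px (229,193). The turquoise and purple rings are look-alikes. The boss is at the plate's near-trestle end. Next I'll look at the nut from close by with the wrist camera.

```bash
cat >> h.py <<'E'
def best(pos,phi):
    "pose with closing line at angle phi; pick half turn nearest to present joints"
    j0=np.array(current_joint_pos()); o=[]
    for k in(0,1):
        Q=q(phi+np.pi/2+k*np.pi); j=inverse_kinematics(pos,Q)
        if j is not None: o.append((np.abs(np.array(j)-j0).max(),k,Q))
    return min(o,key=lambda a:a[:2])[2]
def above(region_or_W,zt,tol=.005):
    p=region_or_W.reshape(-1,3); p=p[~np.isnan(p[:,0])]; return p[abs(p[:,2]-zt)<tol]
def rect(t):
    r=cv2.minAreaRect((t[:,:2]*1000).astype(np.float32)); return np.round(r[0],1),np.round(r[1],1),round(r[2],1),len(t)
def crop(W,c,r,zlo,zhi):
    p=W.reshape(-1,3); p=p[~np.isnan(p[:,0])]
    return p[(np.hypot(p[:,0]-c[0],p[:,1]-c[1])<r)&(p[:,2]>zlo)&(p[:,2]<zhi)]
E
python3 - <<'E'
from h import *
P=[.423,-.014,.2]; move_ptp(P,best(P,np.pi/2))
c=capture("wrist"); W=cloud(c); np.save("w1W.npy",W); cv2.imwrite("pics/w1.png",c["image"])
print(current_clock(),current_joint_pos(),"cam",-np.array(c["R"]).T@np.array(c["t"]))
for o in("nut","ring","bar","tube","boss"):
    for s in silhouettes("wrist",o)[:3]:
        print(o,s["conf"],s["xy"],rect(W[s["region"]][~np.isnan(W[s["region"]][:,0])]))
for n in("scene","side"):
    S=np.load(n+"W.npy"); u,v=(291,195) if n=="scene" else (229,193)
    g=np.nanmean(S[v-14:v+15,u-14:u+15].reshape(-1,3),0); print(n,"ring",g, rect(crop(S,g,.05,.008,.03)))
    print(np.nanmedian(crop(S,(.5,-.1),.05,-.1,.1),0))
n=crop(W,(.423,-.014),.026,.017,.03)
print(rect(n),np.median(n,0)); print("table",np.median(crop(W,(.423,-.06),.03,-.01,.01),0))
E
```

```text
2.3833 [-1.96542670e-01  1.27393565e-01  1.89761849e+00  4.98010826e-05
  1.11569532e+00  1.37329408e+00] cam [ 0.49606884 -0.01403937  0.36241212]
nut 0.94 [262.5, 176.2] (array([424., -13.]), array([39.5, 36.5]), 45.7, 579)
ring 0.94 [36.4, 234.5] (array([324.3, 304.1]), array([28.3, 57.1]), 3.9, 536)
ring 0.83 [138.4, 161.6] (array([421.7, 144.5]), array([60.8, 61. ]), 33.7, 1569)
ring 0.75 [278.1, 49.5] (array([552.9, -37.4]), array([61.3, 61.6]), 64.3, 1981)
bar 0.66 [375.3, 153.4] (array([ 439.6, -168.9]), array([129.7,  30.2]), 76.1, 2256)
tube 0.78 [493.2, 171.8] (array([ 406.7, -333.8]), array([82.4, 68.2]), 15.4, 1887)
tube 0.6 [417.1, 18.9] (array([ 599.5, -210.3]), array([ 52.7, 162.5]), 3.8, 5234)
tube 0.15 [140.8, 163.1] (array([422.3, 145.3]), array([64.5, 61.5]), 34.8, 1628)
boss 0.65 [197.2, 3.9] (array([608.7,  55.8]), array([36.6, 14. ]), 89.9, 339)
scene ring [0.41521997 0.14418941 0.00274452] (array([422.3, 146.8]), array([60.4, 57.6]), 4.2, 223)
[ 0.50001198 -0.10169957 -0.00085624]
side ring [0.42721779 0.14931738 0.00396237] (array([420.9, 145.5]), array([59.8, 59.9]), 82.0, 213)
[ 0.50110329 -0.09926389  0.00085985]
(array([423.3, -13.2]), array([40. , 35.7]), 43.9, 479) [ 0.42279764 -0.01413782  0.02181622]
table [ 4.23574620e-01 -6.02655110e-02 -3.06506779e-05]
```

View pics/w1.png

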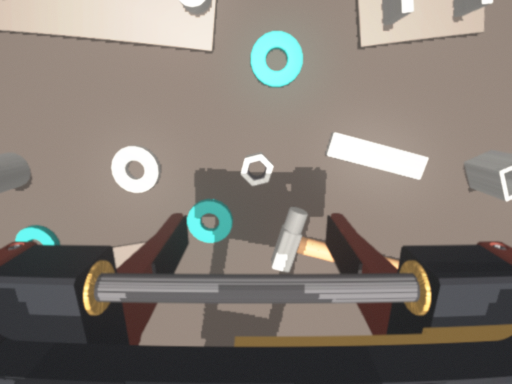

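Run:
```python
from h import *
W=np.load("w1W.npy"); n=crop(W,(.4235,-.013),.026,.012,.03)[:,:2]
for a in range(0,60,5):
    s=[]
    for k in(0,60,120):
        d=n@[np.cos(np.radians(a+k)),np.sin(np.radians(a+k))]; s.append(np.percentile(d,99.5)-np.percentile(d,.5))
    print(a,np.round(np.array(s)*1000,1),end=' ')
phi=np.radians(75); P=[.4235,-.0135,.10]; Q=best(P,phi)
move_gripper(.06); move_ptp(P,Q); hit=servo_line([*P[:2],.004],Q,.12,contact_N=8)
print(hit,current_position()); move_gripper(0.0)
print("gap",current_finger_gap(),current_grip_force())
servo_line([*P[:2],.12],Q,.2)
P=[.60,.165,.25]; Q=best(P,np.radians(173.4)); move_ptp(P,Q)
print("gap",current_finger_gap(),current_clock())
c=capture("wrist"); W=cloud(c); np.save("w2W.npy",W); cv2.imwrite("pics/w2.png",c["image"])
for o in("base","boss","block"):
    for s in silhouettes("wrist",o)[:2]:
        p=W[s["region"]]; p=p[~np.isnan(p[:,0])]; zt=np.percentile(p[:,2],90)
        print(o,s["conf"],s["xy"],zt,rect(p[p[:,2]>zt-.006]))
```

```text
0 [37.9 37.4 37.6] 5 [37.4 36.7 36.9] 10 [36.5 36.  36. ] 15 [35.8 35.5 35.8] 20 [36.5 36.2 36.6] 25 [37.4 36.9 37.4] 30 [38.1 37.5 38.2] 35 [38.6 38.3 38.9] 40 [38.7 38.8 39.2] 45 [38.6 38.9 39.2] 50 [38.4 38.8 38.9] 55 [38.  38.3 38.5] False [ 0.4243529  -0.01365452  0.00476207]
gap 0.036081526854495165 29.952476291482526
gap 0.03586495162326478 7.1583
base 0.63 [284.1, 138.8] 0.010985967266127807 (array([633.9, 171.5]), array([278.7, 110.6]), 83.5, 11863)
block 0.85 [284.0, 63.3] 0.03609034024056723 (array([647.8, 288.5]), array([35.5, 35.4]), 83.9, 868)
```

View pics/w2.png

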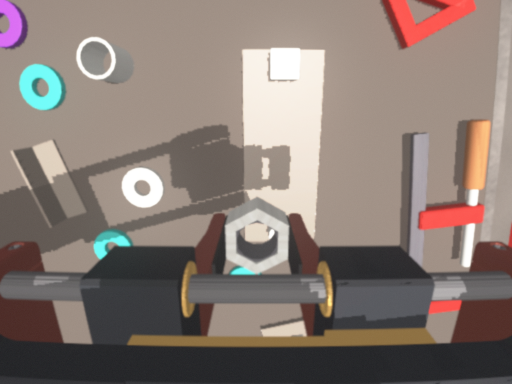

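```bash
cat >> h.py <<'E'
BC=np.array([.634,.1715]); BY=np.radians(83.55)
def B(x,y=0): return BC+[x*np.cos(BY)-y*np.sin(BY),x*np.sin(BY)+y*np.cos(BY)]
def place(xy,z,phi,op,zup,contact=8):
    P=[*xy,zup]; Q=best(P,phi); move_ptp(P,Q)
    servo_line([*xy,z+.02],Q,.15); h=servo_line([*xy,z-.002],Q,.04,contact_N=contact)
    print("contact",h,current_position()); move_gripper(op); servo_line([*xy,zup],Q,.2)
E
python3 - <<'E'
from h import *
place(B(-.059),.0148,BY+np.pi/2,.055,.12)
P=[.36,-.32,.24]; P=[.40,-.32,.24]; Q=best(P,np.pi/2); move_ptp(P,Q)
move_gripper(.075)
c=capture("wrist"); W=cloud(c); np.save("w3W.npy",W); cv2.imwrite("pics/w3.png",c["image"])
p=crop(W,(.423,-.319),.045,.052,.07); print(rect(p),np.median(p,0))
print(current_clock())
E
```

```text
contact True [0.62719931 0.11278257 0.01412625]
(array([ 421.2, -320. ]), array([40.1, 40.1]), 24.8, 434) [ 0.42002435 -0.31874917  0.05990147]
12.825
```

View pics/w3.png

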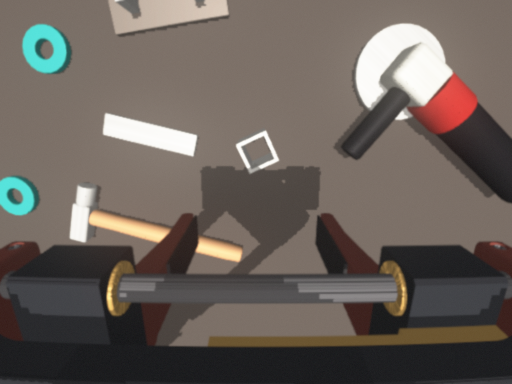

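Run:
```python
from h import *
phi=np.radians(24.8); c=(.4212,-.320); P=[*c,.12]; Q=best(P,phi); move_ptp(P,Q)
h=servo_line([*c,.03],Q,.12,contact_N=10); print(h,current_position()); z0=current_position()[2]
move_gripper(0); print(current_finger_gap()); servo_line([*c,.2],Q,.2); print(current_finger_gap())
place(B(0),z0+.01,BY+np.pi/2,.065,.16)
P=[.56,.16,.25]; move_ptp(P,best(P,BY+np.pi/2))
c=capture("wrist"); W=cloud(c); np.save("w4W.npy",W); cv2.imwrite("pics/w4.png",c["image"])
p=crop(W,B(0),.05,.062,.08); print("tube",rect(p),B(0),np.median(p[:,2]))
p=crop(W,B(-.059),.03,.028,.04); print("nut",rect(p),B(-.059))
p=crop(W,(.422,.1455),.05,.008,.02); print("ring",rect(p))
print(current_clock())
```

```text
False [ 0.42162981 -0.3204172   0.03054068]
0.03956950486187418
0.03992346453710933
contact True [0.63370483 0.17148923 0.03998223]
tube (array([632.8, 173.1]), array([40.1, 40.7]), 83.6, 502) [0.634  0.1715] 0.06951624154187694
nut (array([626. , 113.9]), array([40.4, 36.1]), 82.5, 377) [0.62737217 0.11287345]
ring (array([421.1, 146. ]), array([60.3, 60.1]), 37.5, 1069)
21.6417
```

View pics/w4.png

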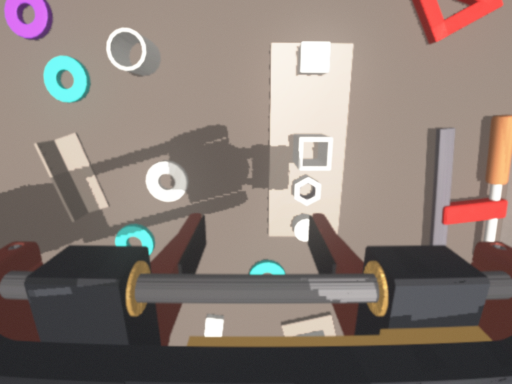

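Run:
```python
from h import *
phi=np.pi/2; c=(.4215,.146); move_gripper(.086); P=[*c,.10]; Q=best(P,phi); move_ptp(P,Q)
h=servo_line([*c,.004],Q,.1,contact_N=8); z0=current_position()[2]; print(h,z0)
move_gripper(0); print(current_finger_gap()); servo_line([*c,.2],Q,.2); print(current_finger_gap())
place((.6334,.172),z0+.07,BY+np.pi/2,.08,.2)
P=[.56,.16,.28]; move_ptp(P,best(P,BY+np.pi/2))
c=capture("wrist"); W=cloud(c); cv2.imwrite("pics/w5.png",c["image"])
p=crop(W,B(0),.05,.075,.09); print("ring",rect(p),np.percentile(p[:,2],[5,50,95]))
P=[.44,-.17,.25]; Q=best(P,np.radians(166)); move_ptp(P,Q)
c=capture("wrist"); W=cloud(c); np.save("w6W.npy",W); cv2.imwrite("pics/w6.png",c["image"])
p=crop(W,(.440,-.169),.09,.008,.02); print("bar",rect(p))
p=crop(W,(.626,-.202),.1,.048,.06); print("trestle tops",rect(p))
print(current_clock())
```

```text
False 0.004361802327694109
0.06064052849920204
0.0607435784836263
contact True [0.6331039  0.17190849 0.07409662]
ring (array([631.9, 173. ]), array([61.1, 61. ]), 65.8, 1483) [0.07996259 0.0817224  0.08298402]
bar (array([ 438.6, -168.8]), array([129.1,  29.6]), 76.5, 1813)
trestle tops (array([ 623.4, -203.5]), array([50.8, 96.5]), 8.5, 791)
32.2083
```

View pics/w5.png

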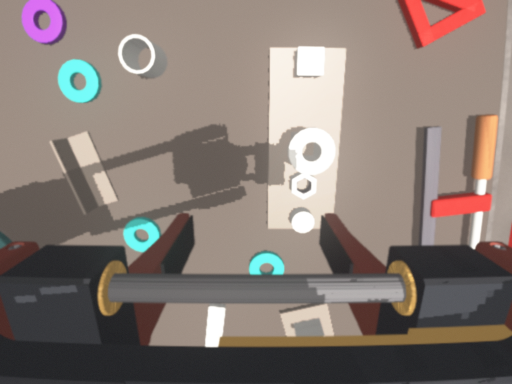

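View pics/w6.png

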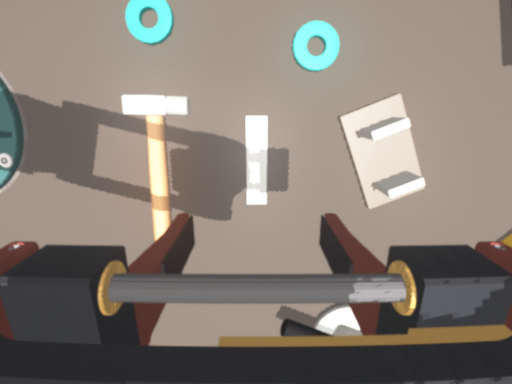

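Run:
```python
from h import *
phi=np.radians(166.5); c=(.4393,-.1688); move_gripper(.055); P=[*c,.10]; Q=best(P,phi); move_ptp(P,Q)
h=servo_line([*c,.004],Q,.1,contact_N=8); z0=current_position()[2]; print(h,z0)
move_gripper(0); print(current_finger_gap()); servo_line([*c,.18],Q,.2); print(current_finger_gap())
place((.6245,-.2035),z0+.055,np.radians(8.2),.05,.18)
P=[.55,-.19,.28]; move_ptp(P,best(P,np.radians(8.2)))
c=capture("wrist"); W=cloud(c); cv2.imwrite("pics/w7.png",c["image"])
p=crop(W,(.6245,-.2035),.09,.06,.08); print("bar",rect(p),np.percentile(p[:,2],[5,50,95]))
p=crop(W,(.6245,-.2035),.12,.004,.016); print("plate",rect(p))
c=capture("scene"); cv2.imwrite("pics/s9.png",c["image"]); S=cloud(c)
for n,x,r,a,b in(("tube/ring",B(0),.05,.075,.09),("nut",B(-.059),.026,.028,.04),("pipe",(.423,.323),.04,.05,.06)):
    p=crop(S,x,r,a,b); print(n,rect(p),np.median(p[:,2]))
print(current_clock())
```

```text
False 0.004508515369453684
0.029240507372153262
0.029794407932599073
contact True [ 0.6243193  -0.20337629  0.05902371]
bar (array([ 622.9, -203. ]), array([ 30.3, 129.2]), 7.9, 1802) [0.06524321 0.06687588 0.06807032]
plate (array([ 623.5, -203.4]), array([ 90.9, 150.3]), 8.3, 3018)
tube/ring (array([634.5, 173.7]), array([60.6, 60. ]), 51.8, 423) 0.0808810005799308
nut (array([627.5, 114.8]), array([38.8, 36.2]), 26.0, 121) 0.03090899661420954
pipe (array([421.7, 322.9]), array([46.3, 48.5]), 72.0, 85) 0.05331944297329933
40.175
```

View pics/w7.png

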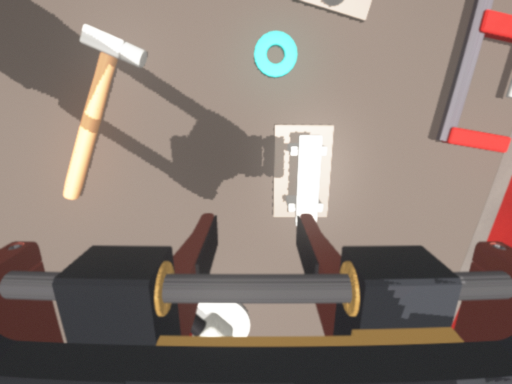

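View pics/s9.png

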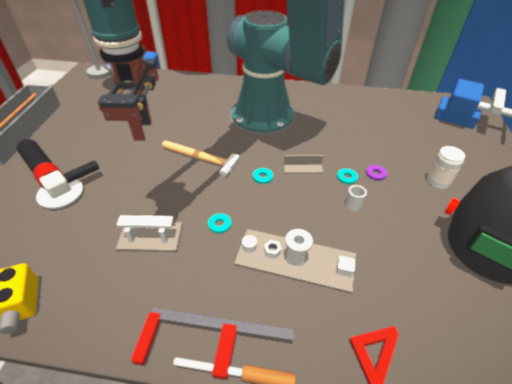

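Both pictures show everything in place: the bar across both uprights at scene px (145,222), the ring on the tube at (298,243), the nut at (272,248), and the pipe unmoved at (356,198).

```bash
python3 -c "
from bench import *
print(close_job())"
```

```text
the job is handed in; nothing more can be done
None
```

The job is handed in: tube, nut, ring and bar are all placed and measured within tolerance in the last pictures, the pipe was left where it stood, and the last clock reading before hand-in was about 40 s; `close_job` gave no verdict.

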